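# Stand the toppled street-front model back in its row

## Robot

A 6-joint arm with a two-finger parallel gripper is mounted at the origin on the work surface. World frame = base frame: x ahead of the robot, y to its left, z up, the work surface at z = 0. Lengths are in m, angles in rad, forces in N, time in s.
With the tool pointing down it reaches from about 0.35 to 0.85 m from the base axis. Payload 8.1 kg.
Tool frame: the origin (TCP) lies midway between the tips of the shut fingers; the grasp point (between the pads) lies ctrl.grasp_offset behind it (ctrl.grasp_offset is the distance from the TCP to the grasp point, in m); z points along the fingers, x is the direction in which the jaws open and shut, and the axes are right-handed (so a half turn about z gives the same grasp; the last joint's range is limited). The gripper opens to 93 mm and grips with 3 to 60 N. Pads are 15 mm wide; open, the fingers measure 128 mm over their backs; the gripper's body (75 mm by 188 mm) begins 65 mm behind the grasp point.
Start: joints at [-1.327, 0.13, 1.488, -0, 1.523, -0.085], TCP at [0.194, -0.568, 0.219] pointing down, gripper open.
Joint ranges: [-2.96, 2.96], [-0.89, 2.26], [0.02, 2.5], [-1.34, 4.48], [0, 2.73], [-2.66, 2.66]. Speed limits (rad/s): [2.39, 2.39, 2.79, 3.14, 3.14, 3.14].

## Interface

Orientations are given as a unit quaternion [x, y, z, w].
In Python, from cell import ctrl gives the robot as it stands. The module is installed in compiled form; this text tells all that it offers.
- The arm moves only by the tool servo_tool, never from a script. Its argument "increments" is one flat list of numbers, 5 for each row, row after row: the shift along the tool's x, y, z in mm, then the turn about the tool's z in rad, then the opening in per cent of the stroke, from 0 (shut) to 100 (fully open). A call has 1 to 10 rows; each row shifts and turns the commanded pose from where the row before left it, along the tool's axes as they then stand; what a row does not reach is not made up. A row lasts 1/8 s, in which the tool goes at most 62.5 mm and 10.7 degrees, less where a joint would pass 70% of its speed; a pose out of reach is approached as far as the arm can. A call is refused whole if a number of a shift passes 62.5 or a number of a turn 0.188, either way. A call with a gripper value outside its range is refused whole. The fingers move at their own pace and stop on an object; "force" is the grip in N (left out, the last holds). Time passes only in rows, so rows that do not move let the fingers close. It gives the time, the measured TCP pose, the force and the opening at its end, in the units of the state.
- ctrl.get_state(): the state, without advancing time (a new reading comes with each control period).
- ctrl.get_image(name): name is "side" or "top" or "wrist"; returns a dict with "color" (420x560x3 uint8, blue, green, red), "camera_matrix" (3x3 intrinsics, pixels), "R" (3x3) and "t" (3): a world point X has camera coordinates R X + t. Camera axes: x right, y down, z forward; pixel columns grow to the right and rows downward; lengths in m; the calibration is good to about 2 mm. A picture is of the moment at which its call begins. There is no depth.
- ctrl.close_job(): hands the job in, once; it reports no verdict.
The state is a dict: "time": time; "q": joint angles; "joint_vel": joint speeds; "tau": joint torques, N m; "eef_pos": TCP position; "tcp_rot": TCP orientation; "ft_force": force on the tool from outside, world axes, zero at the start; "wrist_torque": the same for the moment, N m; "finger_gap": finger opening in m.
Only numpy, scipy, OpenCV 4.12 (cv2) and the standard library are available. Lean on these libraries where they do the work, as an engineer would, in place of code of your own. Each camera call takes 0.05 s, during which the arm holds its last target.

## Task

The brown wooden street-front model with the red awning has fallen on its back, towards the robot, out of the row of models. Tip it upright onto its base by pushing on it, then push it along the table until the front of its base is flush against the blue rail, in the gap between its two neighbours. Never lift it off the table, do not knock it over on its face, and leave the other things where they are.

Things in the scene. Friction and masses are not known exactly. Their poses are not given: they have to be found in the camera images.
- model: Toppled model, a rigid L of 0.35 to 0.6 kg: flat base board 110 mm deep (x), 104 wide (y), 14 thick (z), and on its rear edge a house front 36 mm deep, 96 wide, 125 high, rear wall flat and flush with the base's rear. Origin (heel): middle of the base's bottom rear edge, the edge it turns about. x: rear to front of base, y: left, z: base to roof. At the start z is level, towards the robot, and x points up.
- front_left (a point): Bottom front corner of the base on the model's left (model x +110, y +52, z 0 mm). At the start it is 110 mm above the table, right over the heel edge: the base board stands on edge at the end nearer the rail, its bare underside facing the rail, and the house lies from it towards the robot, front up, no part over 55 mm high. Once standing, this corner is on the table.
- front_right (a point): Bottom front corner of the base on the model's right (model x +110, y -52, z 0 mm). Standing, the model takes up to 5 N to slide; pushed from behind below 80 mm height it slides without tipping.
- push_spot (a point): On the base board's inner (paved) face, model x +88, y 0, z +14 mm; at the start 88 mm above the table, facing the robot. Pushed here towards the rail with 1.5 to 3 N, the model turns about its heel, passes its balance after about 45 degrees and drops onto its base by itself; the house swings up on the robot's side of the pusher.
- roof_mid (a point): Top of the model's rear wall, model x 0, y 0, z +123 mm. The roof's eave reaches 50 mm forward of the rear wall at 97 mm height, the awning 53 mm at 55 mm height.
- rail: Fixed blue stop rail on the table, 560 mm long, 22 mm high, 12 mm thick, beyond the models. Origin: middle of its face that looks towards the robot, at table height; its x points away from the robot, its y along the rail to the left. It is turned up to 12 degrees either way. The gap between the neighbours is about 270 mm wide, around the rail's middle.
- neighbour_a: Light brown neighbour with a grey awning: a 125 mm tall half-relief model street front on a steel base board 110 mm deep, 104 mm wide, 14 mm thick, standing upright with the front of its base against the rail; bystander. Origin: bottom rear edge of the base, middle; z up, x towards the rail
- neighbour_b: Pale plaster neighbour with a green awning: a 125 mm tall half-relief model street front on a steel base board 110 mm deep, 104 mm wide, 14 mm thick, standing upright with the front of its base against the rail; bystander. Origin: bottom rear edge of the base, middle; z up, x towards the rail
- tree_a: One of two dark green model trees, on a 40 mm disc, 84 mm tall, beside the work; bystander. Origin: centre of the underside
- tree_b: The other dark green model tree, on a 40 mm disc, 84 mm tall, beside the work; bystander. Origin: centre of the underside
- paint_jar: Paint jar with a yellow lid, 44 mm across, 55 mm tall; bystander. Origin: centre of the underside
- glue_bottle: Green glue bottle with an orange cap, 40 mm across, 110 mm tall; bystander. Origin: centre of the underside
- tape_roll: Blue roll of tape lying flat, 72 mm across, 24 mm high; bystander. Origin: centre of the underside

How it is judged:
By the outcome, as a careful person would: the job done as asked, in the order asked, and still so for the second after the job is handed in, with the robot touching nothing.
It also fails if it takes over 58 s, if anything falls off the work surface, if the arm or the gripper's body presses on something with over 40 N, if the wrist force passes 120 N, or if a joint passes its speed limit or range.

## Working session

There is one attempt and no reset: what is moved stays moved. The work goes in short steps, Python scripts to look and compute and a tool call to move; the robot and the scene stay as the last step left them, time stands still between calls to the robot, and variables do not carry over. Pictures are saved under pics/ and viewed, and the job is handed in when it is done.

Besides the shell and the picture viewer there is one more tool, called as name(argument=value, ...) on one line, values as JSON. servo_tool: Moves the arm, as the interface text tells. Its arguments: {"type":"object","properties":{"increments":{"type":"array","items":{"type":"number"}},"force":{"type":"number"}},"required":["increments"]}

```bash
mkdir -p pics; python3 - <<'E'
from cell import ctrl
import cv2,pickle,numpy as np
s=ctrl.get_state();print(s, ctrl.grasp_offset)
for n in ("top","side","wrist"):
    d=ctrl.get_image(n);cv2.imwrite(f"pics/{n}0.png",d["color"]);pickle.dump(d,open(f"{n}0.pkl","wb"))
    print(n,d["camera_matrix"].tolist(),np.round(d["R"],3).tolist(),np.round(-np.array(d["R"]).T@d["t"],3))
E
```

```text
{'time': 0.0, 'q': array([-1.32737108e+00,  1.31138403e-01,  1.48926459e+00,  1.15007863e-07,
        1.52296763e+00, -8.54289832e-02]), 'joint_vel': array([ 0.00079548,  0.0010495 ,  0.00066575,  0.00026409, -0.00243436,
        0.00087255]), 'tau': array([-7.45805537e-04, -5.59840143e+01, -4.91765070e+01,  7.67867896e-02,
        3.52502579e-02, -1.52916964e-04]), 'eef_pos': array([ 0.19364669, -0.5673092 ,  0.21760909]), 'tcp_rot': array([ 8.13313536e-01, -5.81824976e-01, -6.76218569e-04, -5.77084939e-04]), 'ft_force': array([-0.59113804,  0.49363038,  0.51169172]), 'wrist_torque': array([ 0.04827324, -0.02176113,  0.02592091]), 'finger_gap': 0.0930032892307246} 0.0188
top [[380.10293178858507, 0.0, 279.6329620988009], [0.0, 380.10293178858507, 199.85963316142352], [0.0, 0.0, 1.0]] [[0.119, -0.993, -0.002], [-0.973, -0.116, -0.2], [0.198, 0.026, -0.98]] [ 0.311 -0.034  1.167]
side [[405.496915254971, 0.0, 278.3440005293816], [0.0, 405.496915254971, 210.82553392005065], [0.0, 0.0, 1.0]] [[-0.877, -0.481, 0.006], [-0.302, 0.541, -0.785], [0.374, -0.69, -0.619]] [0.098 0.768 0.807]
wrist [[344.1955466772378, 0.0, 283.87191155432464], [0.0, 344.1955466772378, 213.46357851226347], [0.0, 0.0, 1.0]] [[0.323, -0.946, -0.001], [-0.916, -0.313, 0.249], [-0.236, -0.08, -0.968]] [ 0.259 -0.545  0.383]
```

View pics/top0.png

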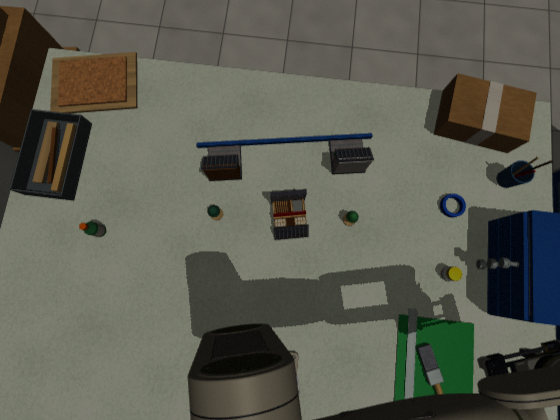

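View pics/side0.png

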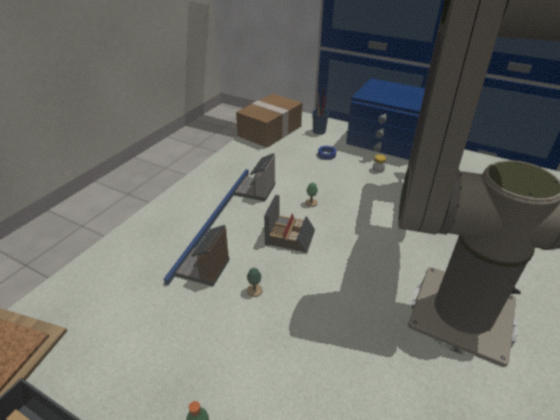

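The top view shows the toppled model near (290,213), with its base board on edge at row ~193. The trees are at (214,212) and (350,217), the neighbours at (222,162) and (350,157), and the rail runs from (198,144) to (372,136). I'll zoom in to measure.

```bash
python3 - <<'E'
import cv2,pickle
a=pickle.load(open("top0.pkl","rb"))["color"][125:250,190:380]
b=pickle.load(open("side0.pkl","rb"))["color"][160:305,160:330]
f=lambda im,k:cv2.convertScaleAbs(cv2.resize(im,None,fx=k,fy=k,interpolation=cv2.INTER_CUBIC),alpha=1.6,beta=15)
cv2.imwrite("pics/topz.png",f(a,4));cv2.imwrite("pics/sidez.png",f(b,4))
E
```

```text
(no output)
```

View pics/topz.png

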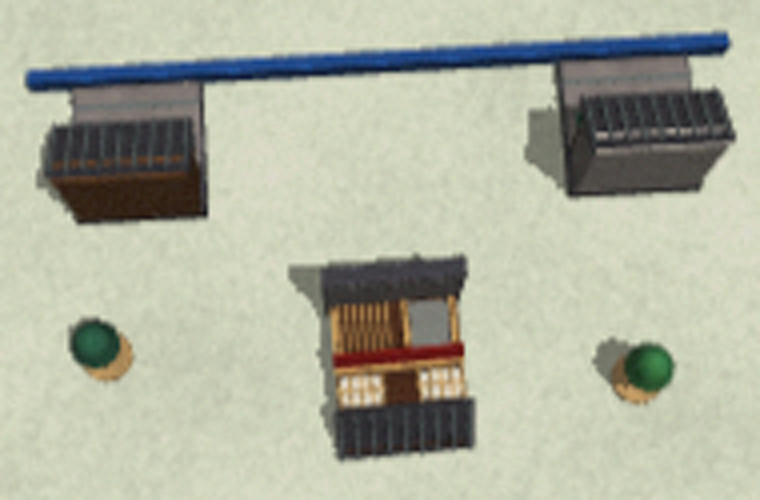

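View pics/sidez.png

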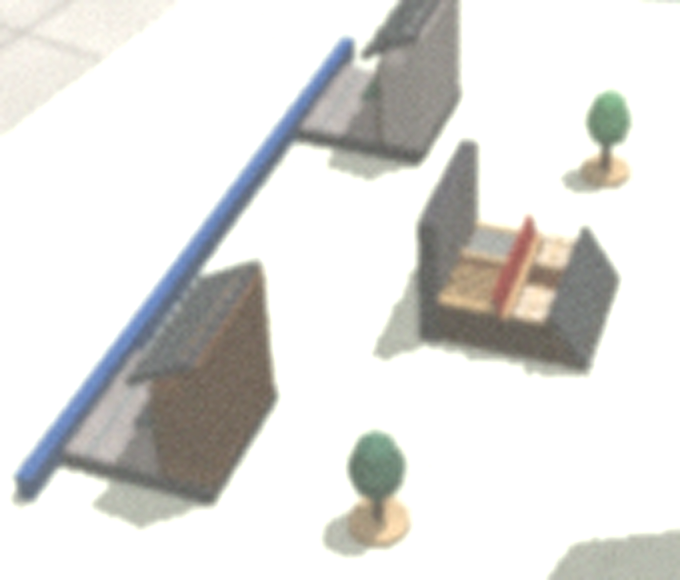

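```bash
cat > h.py <<'E'
import numpy as np,cv2,pickle
def ray(d,p,z):
    K=np.array(d["camera_matrix"]);R=np.array(d["R"]);t=np.array(d["t"])
    c=-R.T@t; v=R.T@np.linalg.solve(K,[p[0],p[1],1]); return c+v*(z-c[2])/v[2]
def proj(d,X):
    x=np.array(d["R"])@np.array(X)+np.array(d["t"]);x=np.array(d["camera_matrix"])@x;return x[:2]/x[2]
def ang(a,b): v=np.array(b)-a;return np.degrees(np.arctan2(v[1],v[0]))
E
python3 - <<'E'
from h import *
T=pickle.load(open("top0.pkl","rb"));S=pickle.load(open("side0.pkl","rb"))
zt=lambda u,v:(190+(u+.5)/4-.5,125+(v+.5)/4-.5)
zs=lambda u,v:(160+(u+.5)/4-.5,160+(v+.5)/4-.5)
np.set_printoptions(precision=4,suppress=True)
P=lambda n,x:print(n,x)
P("FL top",ray(T,zt(325,267),.11));P("FR top",ray(T,zt(465,257),.11))
P("FL side",ray(S,zs(420,222),.11));P("FR side",ray(S,zs(463,142),.11))
P("heel L side",ray(S,zs(424,338),0))
P("roof L",ray(T,zt(340,459),.0));P("roof R",ray(T,zt(474,446),.0))
# rail by blue mask
for n,d in(("T",T),("S",S)):
    h=cv2.cvtColor(d["color"],cv2.COLOR_BGR2HSV)
    m=cv2.inRange(h,(105,120,40),(128,255,255))
    k,l,st,c=cv2.connectedComponentsWithStats(m)
    for i in range(1,k):
        if st[i,4]>300:
            ys,xs=np.where(l==i);print(n,st[i])
            if n=="T" and st[i,2]>120:
                B=[];A=[]
                for x in range(st[i,0]+4,st[i,0]+st[i,2]-4):
                    y=ys[xs==x];B.append((x,y.max()+.5));A.append((x,y.min()-.5))
                for nm,Q,z in(("near bottom",B,0),("far top",A,.022)):
                    W=np.array([ray(d,p,z)[:2] for p in Q]);f=np.polyfit(W[:,1],W[:,0],1);r=W[:,0]-np.polyval(f,W[:,1]);
                    print(nm,f,np.degrees(np.arctan(f[0])),r.std(),W[0],W[-1])
P("nbA base corner rear R (z0)",ray(T,zt(206,215),0.0))
P("nbA rear L",ray(T,zt(80,222),0));P("nbB rear L",ray(T,zt(570,195),0));P("nbB rear R",ray(T,zt(700,188),0))
P("nbA front R base top",ray(T,zt(203,84),.014));P("nbB front L top",ray(T,zt(556,63),.014))
P("treeL base",ray(T,zt(108,357),0.005));P("treeR base",ray(T,zt(635,381),0.005))
P("treeL base S",ray(S,zs(380,522),.005));P("treeR S",ray(S,zs(605,170),.005))
E
```

```text
FL top [0.5467 0.0223 0.11  ]
FR top [ 0.5658 -0.0761  0.11  ]
FL side [0.5434 0.0259 0.11  ]
FR side [ 0.5629 -0.0698  0.11  ]
heel L side [0.5433 0.0236 0.    ]
roof L [ 0.4226 -0.002   0.    ]
roof R [ 0.4447 -0.103   0.    ]
T [197 134 175  13 619]
near bottom [-0.1777  0.7422] -10.077266965042181 0.0010086145366087545 [0.6952 0.271 ] [ 0.7891 -0.2589]
far top [-0.1776  0.746 ] -10.068881838074368 0.0009813199103284513 [0.6979 0.2669] [ 0.7902 -0.2539]
T [ 532  211   28  115 3065]
T [523 212   6 109 542]
S [ 322    0  122   63 2245]
S [ 320   52  109  105 3969]
S [ 488   52   72   32 1328]
S [484  78  76  21 665]
S [466 132  94  37 819]
nbA base corner rear R (z0) [0.6019 0.127  0.    ]
nbA rear L [0.5845 0.2254 0.    ]
nbB rear L [ 0.6524 -0.158   0.    ]
nbB rear R [ 0.6704 -0.2601  0.    ]
nbA front R base top [0.7051 0.1425 0.014 ]
nbB front L top [ 0.7559 -0.1354  0.014 ]
treeL base [0.4792 0.186  0.005 ]
treeR base [ 0.5089 -0.2208  0.005 ]
treeL base S [0.4787 0.1908 0.005 ]
treeR S [ 0.512  -0.2187  0.005 ]
```

servo_tool(increments=[0, 0, 0, 0.066, 50, 0, 0, 0, 0.066, 50, -30, -30, 0, 0, 50, -45, -40, 0, 0, 50, -45, -40, 0, 0, 50, -45, -40, 0, 0, 50, -45, -40, 0, 0, 50, -45, -40, 0, 0, 50, -45, -40, 0, 0, 50, -45, -40, 0, 0, 50])

```text
time: 1.4
eef_pos: [0.4309, -0.1671, 0.2186]
tcp_rot: [0.773, -0.634, 0.0, -0.0]
ft_force: [-0.1, 0.3, 0.7]
finger_gap: 0.0468
```

servo_tool(increments=[-45, -40, 0, 0, 50, -40, -35, 0, 0, 50, -20, -20, 0, 0, 50, 0, 0, 0, 0, 50, 0, 0, 0, 0, 50])

```text
time: 2.02
eef_pos: [0.5025, -0.0478, 0.2183]
tcp_rot: [0.773, -0.634, -0.0, 0.0]
ft_force: [-0.3, 0.2, -0.3]
finger_gap: 0.0465
```

```bash
cat > st.py <<'E'
import numpy as np
from scipy.spatial.transform import Rotation as Ro
from cell import ctrl
s=ctrl.get_state()
M=Ro.from_quat(s["tcp_rot"]).as_matrix()
f=-M[:,1]
H=np.array([.555,-.0248]);n=np.array([np.cos(np.radians(10.07)),np.sin(np.radians(10.07))])
p=s["eef_pos"]
m=np.array([np.cos(np.radians(11.3)),np.sin(np.radians(11.3))])
print("t",round(s["time"],2),"p",p.round(4),"yaw",np.degrees(np.arctan2(f[1],f[0])).round(2),"tiltz",M[:,2].round(3),"F",s["ft_force"].round(2),"gap",round(s["finger_gap"],4))
print("relative heel fwd/left mm",((p[:2]-H)@m*1000).round(1),((p[:2]-H)@[-m[1],m[0]]*1000).round(1),"rail dist mm",((.725-p[:2]@n)*1000).round(1),"raily",(p[:2]@[-n[1],n[0]]*1000).round(1))
E
python3 st.py
```

```text
t 2.02 p [ 0.5025 -0.0478  0.2183] yaw 11.28 tiltz [-0.001 -0.    -1.   ] F [-0.34  0.25 -0.29] gap 0.0465
relative heel fwd/left mm -56.0 -12.3 rail dist mm 238.6 raily -135.0
```

servo_tool(increments=[-12, -8, 20, 0, 50, 0, 0, 40, 0, 50, 0, 0, 40, 0, 50, 0, 0, 26, 0, 50, 0, 0, 10, 0, 50, 0, 0, 0, 0, 50, 0, 0, 0, 0, 50])

```text
time: 2.9
eef_pos: [0.5095, -0.0346, 0.0842]
tcp_rot: [0.773, -0.634, 0.001, -0.001]
ft_force: [-0.0, -0.5, -0.2]
finger_gap: 0.0464
```

```bash
python3 st.py; python3 - <<'E'
from cell import ctrl
import cv2
a=ctrl.get_image("side")["color"][130:305,160:360]
b=ctrl.get_image("wrist")["color"]
f=lambda im,k:cv2.convertScaleAbs(cv2.resize(im,None,fx=k,fy=k,interpolation=cv2.INTER_CUBIC),alpha=1.5,beta=15)
cv2.imwrite("pics/s1.png",f(a,3));cv2.imwrite("pics/w1.png",b)
E
```

```text
t 2.9 p [ 0.5095 -0.0346  0.0842] yaw 11.25 tiltz [ 0.002 -0.    -1.   ] F [-0.04 -0.49 -0.19] gap 0.0464
relative heel fwd/left mm -46.5 -0.6 rail dist mm 229.4 raily -123.1
```

View pics/s1.png

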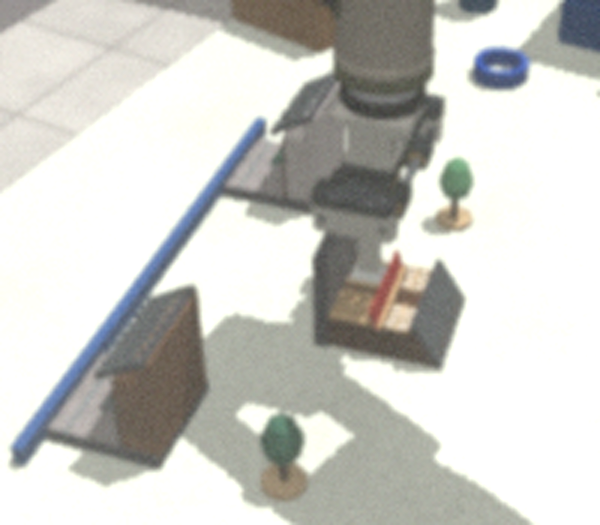

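View pics/w1.png

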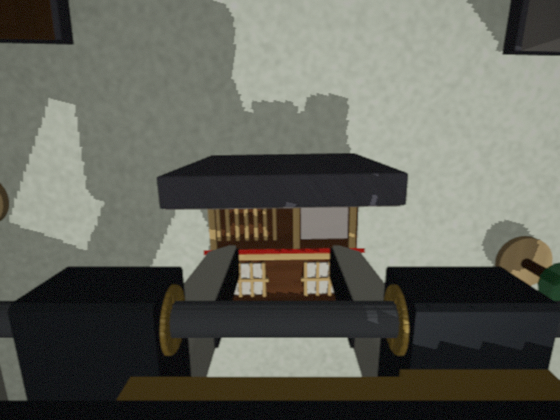

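The fingers sit between board and house, centred on the board (wrist picture: board at columns 160–405, fingers around 285). Next I push to contact and begin tipping.

servo_tool(increments=[0, -8, 0, 0, 50, 0, -8, 0, 0, 50, 0, -6, 0, 0, 50, 0, -6, 0, 0, 50, 0, -6, 0, 0, 50, 0, -6, 0, 0, 50, 0, -6, 1, 0, 50, 0, -6, 2, 0, 50])

```text
time: 4.0
eef_pos: [0.5601, -0.0238, 0.0797]
tcp_rot: [0.773, -0.634, 0.0, -0.0]
ft_force: [-0.3, -0.2, 0.9]
finger_gap: 0.0466
```

```bash
cat > look.py <<'E'
import sys,cv2
from cell import ctrl
n=sys.argv[1]
a=ctrl.get_image("side")["color"][130:305,160:360]
f=lambda im,k:cv2.convertScaleAbs(cv2.resize(im,None,fx=k,fy=k,interpolation=cv2.INTER_CUBIC),alpha=1.5,beta=15)
cv2.imwrite(f"pics/s{n}.png",f(a,3))
E
python3 st.py; python3 look.py 2
```

```text
t 4.0 p [ 0.5601 -0.0238  0.0797] yaw 11.28 tiltz [ 0.001 -0.    -1.   ] F [-0.33 -0.19  0.9 ] gap 0.0466
relative heel fwd/left mm 5.2 -0.0 rail dist mm 177.7 raily -121.4
```

View pics/s2.png

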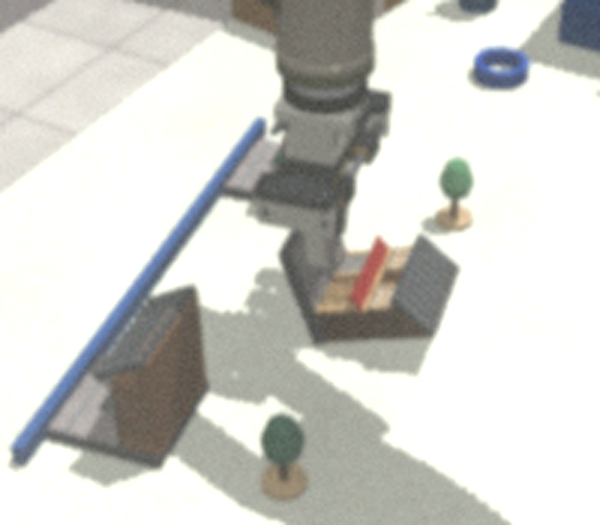

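The model is turning about its heel, about 20° so far, with its heel corner still near (317,340), so it has not slid. I'll keep pushing.

servo_tool(increments=[0, -7, 2, 0, 50, 0, -7, 2, 0, 50, 0, -7, 3, 0, 50, 0, -7, 3, 0, 50, 0, -7, 3, 0, 50, 0, -8, 2, 0, 50, 0, -10, 0, 0, 50, 0, -10, 0, 0, 50, 0, -8, 0, 0, 50, 0, 0, 0, 0, 50])

```text
time: 5.3
eef_pos: [0.6297, -0.0098, 0.0647]
tcp_rot: [0.773, -0.634, 0.0, -0.0]
ft_force: [-1.1, -0.1, -1.3]
finger_gap: 0.0466
```

```bash
python3 st.py; python3 look.py 3
```

```text
t 5.3 p [ 0.6297 -0.0098  0.0647] yaw 11.29 tiltz [ 0.  0. -1.] F [-1.12 -0.13 -1.31] gap 0.0466
relative heel fwd/left mm 76.2 0.1 rail dist mm 106.7 raily -119.8
```

View pics/s3.png

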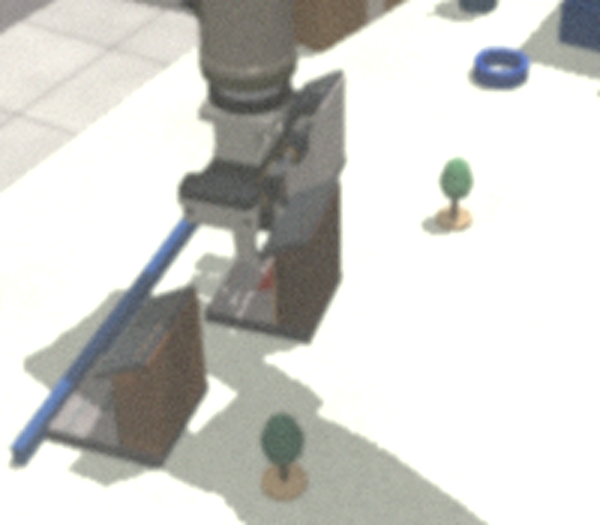

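The model stands upright: base front-left corner near (210,315), rear near (312,340). I'll retract up, move back over the roof, and look again.

servo_tool(increments=[0, 0, -15, 0, 50, 0, 0, -45, 0, 50, 0, 0, -45, 0, 50, 0, 10, -10, 0, 50, 0, 40, 0, 0, 50, 0, 50, 0, 0, 50, 0, 50, 0, 0, 50, 0, 30, 0, 0, 50, 0, 0, 0, 0, 50, 0, 0, 0, 0, 50])

```text
time: 6.6
eef_pos: [0.4528, -0.0452, 0.1798]
tcp_rot: [0.773, -0.634, 0.0, -0.0]
ft_force: [0.9, 0.2, 0.3]
finger_gap: 0.0461
```

```bash
python3 st.py; python3 look.py 4; python3 - <<'E'
from cell import ctrl
import cv2,pickle
f=lambda im,k:cv2.convertScaleAbs(cv2.resize(im,None,fx=k,fy=k,interpolation=cv2.INTER_CUBIC),alpha=1.6,beta=15)
d=ctrl.get_image("top");pickle.dump(d,open("top4.pkl","wb"));cv2.imwrite("pics/t4.png",f(d["color"][125:250,190:380],4))
d=ctrl.get_image("wrist");pickle.dump(d,open("wrist4.pkl","wb"));cv2.imwrite("pics/w4.png",d["color"])
E
```

```text
t 6.6 p [ 0.4528 -0.0452  0.1798] yaw 11.26 tiltz [ 0.001 -0.    -1.   ] F [0.94 0.18 0.3 ] gap 0.0461
relative heel fwd/left mm -104.2 0.0 rail dist mm 287.1 raily -123.7
```

View pics/t4.png

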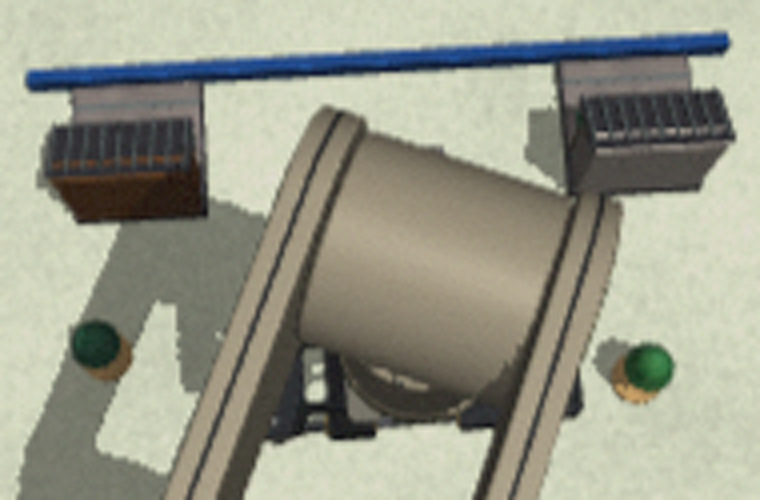

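View pics/w4.png

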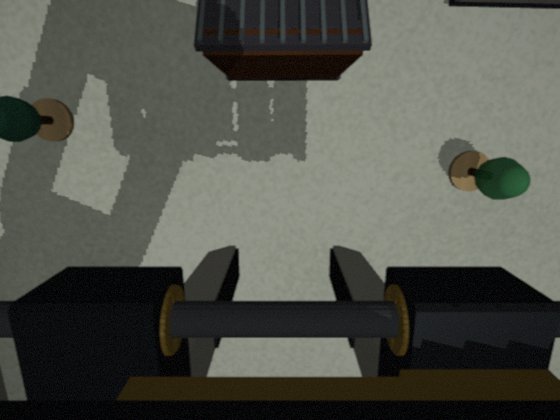

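View pics/s4.png

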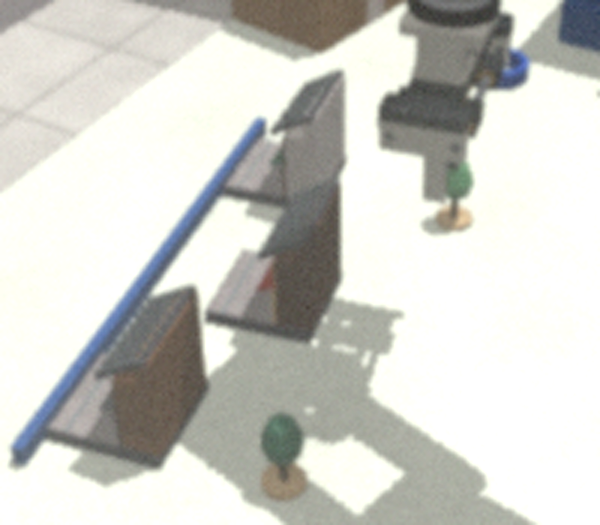

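The model stands free of the gripper. In the wrist view its rear bottom edge runs from (231,79) to (339,79). I'll measure that edge.

```bash
python3 - <<'E'
from h import *
d=pickle.load(open("wrist4.pkl","rb"))
im=cv2.convertScaleAbs(d["color"][30:95,190:385],alpha=1.6,beta=15)
cv2.imwrite("pics/w4z.png",cv2.resize(im,None,fx=4,fy=4,interpolation=cv2.INTER_CUBIC))
g=cv2.GaussianBlur(cv2.cvtColor(d["color"],cv2.COLOR_BGR2GRAY).astype(float),(3,3),0)
# bottom edge: strongest dark->bright step per column
Q=[]
for x in range(240,332,3):
    c=np.diff(g[66:92,x]);i=c.argmax();Q.append((x,66+i+.5))
W=np.array([ray(d,q,0)[:2] for q in Q]);f=np.polyfit(W[:,1],W[:,0],1)
r=W[:,0]-np.polyval(f,W[:,1]);k=abs(r)<.003;f=np.polyfit(W[k,1],W[k,0],1)
print("yaw of model",np.degrees(np.arctan(-f[0])),k.sum(),r.std())
n=np.array([np.cos(np.radians(10.07)),np.sin(np.radians(10.07))])
for p in((231,79.5),(339,79.5)):
    w=ray(d,p,0);print(w.round(4),(w[:2]@n).round(4),(w[:2]@[-n[1],n[0]]).round(4))
print([q[1] for q in Q])
E
```

```text
yaw of model 11.988704416371107 31 0.0003157332123670128
[0.5512 0.0251 0.    ] 0.5471 -0.0716
[ 0.5711 -0.0744  0.    ] 0.5493 -0.1732
[np.float64(80.5), np.float64(80.5), np.float64(80.5), np.float64(80.5), np.float64(80.5), np.float64(80.5), np.float64(80.5), np.float64(80.5), np.float64(80.5), np.float64(80.5), np.float64(79.5), np.float64(79.5), np.float64(80.5), np.float64(80.5), np.float64(80.5), np.float64(80.5), np.float64(80.5), np.float64(80.5), np.float64(80.5), np.float64(80.5), np.float64(79.5), np.float64(79.5), np.float64(80.5), np.float64(79.5), np.float64(79.5), np.float64(79.5), np.float64(79.5), np.float64(79.5), np.float64(79.5), np.float64(79.5), np.float64(79.5)]
```

View pics/w4z.png

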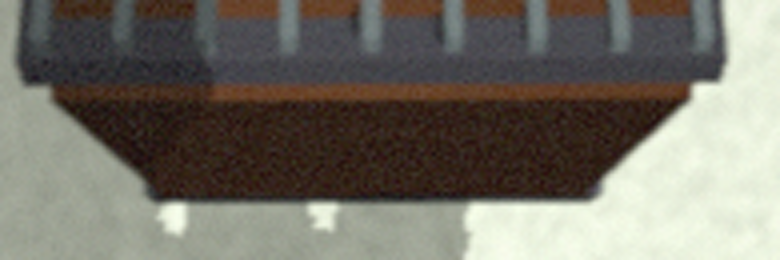

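Heel n=0.548 and yaw ≈12°, against the rail face at 0.725 and 10.1°, so there is about 67 mm to go and 2° to square up. I'll open wider, align with the rail and descend behind the model.

servo_tool(increments=[-1, 0, 20, 0.021, 65, 0, 0, 40, 0, 65, 0, 0, 40, 0, 65, 0, -20, 22, 0, 65, 0, -30, 0, 0, 65, 0, -30, 0, 0, 65, 0, -8, 0, 0, 65, 0, 0, 0, 0, 65, 0, 0, 0, 0, 65])

```text
time: 7.88
eef_pos: [0.5381, -0.0288, 0.0573]
tcp_rot: [0.766, -0.642, -0.0, 0.0]
ft_force: [-0.1, 0.7, 0.8]
finger_gap: 0.0603
```

```bash
python3 st.py;python3 look.py 5
```

```text
t 7.88 p [ 0.5381 -0.0288  0.0573] yaw 10.08 tiltz [-0.001  0.    -1.   ] F [-0.12  0.7   0.84] gap 0.0603
relative heel fwd/left mm -17.4 -0.6 rail dist mm 200.3 raily -122.5
```

View pics/s5.png

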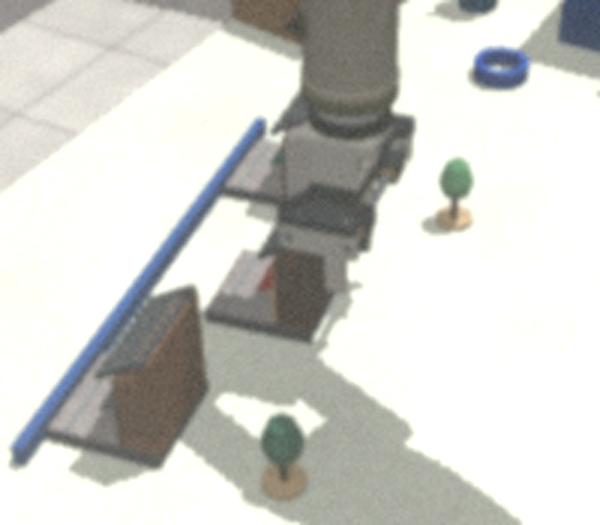

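servo_tool(increments=[0, -8, 0, 0, 65, 0, -6, 0, 0, 65, 0, -6, 0, 0, 65, 0, -8, 0, 0, 65, 0, -8, 0, 0, 65, 0, -8, 0, 0, 65, 0, -8, 0, 0, 65, 0, -8, 0, 0, 65, 0, -6, 0, 0, 65, 0, 0, 0, 0, 65])

```text
time: 9.18
eef_pos: [0.6046, -0.0172, 0.0576]
tcp_rot: [0.766, -0.642, 0.0, -0.0]
ft_force: [-0.5, 0.5, -0.2]
finger_gap: 0.0607
```

```bash
python3 st.py;python3 look.py 6
```

```text
t 9.18 p [ 0.6046 -0.0172  0.0576] yaw 10.08 tiltz [ 0.001  0.    -1.   ] F [-0.46  0.48 -0.21] gap 0.0607
relative heel fwd/left mm 50.1 -2.2 rail dist mm 132.7 raily -122.6
```

View pics/s6.png

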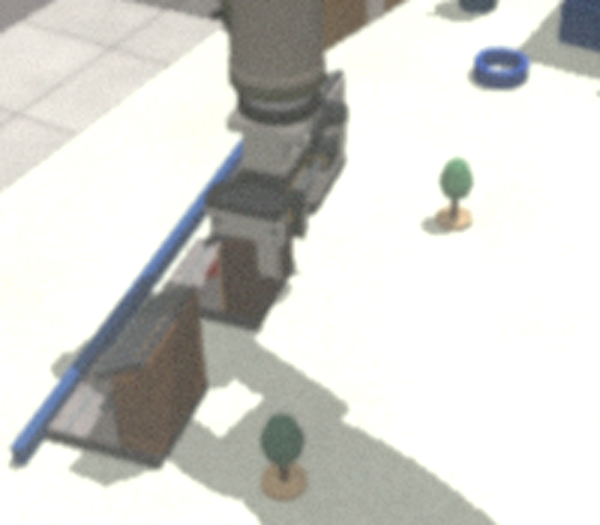

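The model slides upright and square. Now I approach the rail slowly, watching the force.

servo_tool(increments=[0, -3, 0, 0, 65, 0, -3, 0, 0, 65, 0, -2, 0, 0, 65, 0, -2, 0, 0, 65, 0, -1, 0, 0, 65, 0, 0, 0, 0, 65])

```text
time: 9.98
eef_pos: [0.6149, -0.0153, 0.0574]
tcp_rot: [0.766, -0.642, -0.0, -0.0]
ft_force: [-1.9, -0.9, -0.5]
finger_gap: 0.0603
```

servo_tool(increments=[0, -1, 0, 0, 65, 0, -1, 0, 0, 65, 0, 0, 0, 0, 65])

```text
time: 10.35
eef_pos: [0.6169, -0.0149, 0.0575]
tcp_rot: [0.766, -0.642, -0.0, -0.0]
ft_force: [-1.6, 0.1, -1.1]
finger_gap: 0.0605
```

servo_tool(increments=[0, -1, 0, 0, 65, 0, -1, 0, 0, 65, 0, 0, 0, 0, 65])

```text
time: 10.72
eef_pos: [0.6187, -0.0146, 0.0576]
tcp_rot: [0.766, -0.642, -0.0, 0.0]
ft_force: [-2.8, 0.2, -1.4]
finger_gap: 0.0601
```

```bash
python3 st.py;python3 look.py 7
```

```text
t 10.72 p [ 0.6187 -0.0146  0.0576] yaw 10.08 tiltz [-0. -0. -1.] F [-2.83  0.19 -1.41] gap 0.0601
relative heel fwd/left mm 64.5 -2.5 rail dist mm 118.4 raily -122.6
```

View pics/s7.png

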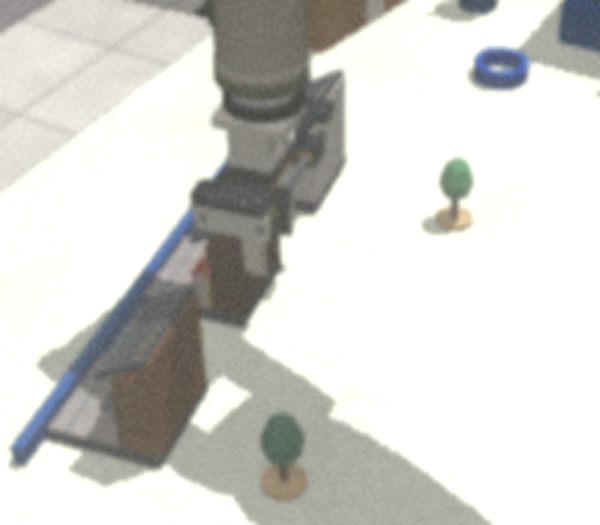

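servo_tool(increments=[0, -1, 0, 0, 65, 0, 0, 0, 0, 65])

```text
time: 11.02
eef_pos: [0.6189, -0.0146, 0.0578]
tcp_rot: [0.766, -0.642, -0.001, 0.001]
ft_force: [-8.5, -1.7, 4.0]
finger_gap: 0.0606
```

servo_tool(increments=[0, -1, 0, 0, 65, 0, 0, 0, 0, 65])

```text
time: 11.28
eef_pos: [0.619, -0.0146, 0.058]
tcp_rot: [0.766, -0.642, -0.001, 0.001]
ft_force: [-16.1, -1.7, 9.2]
finger_gap: 0.0606
```

servo_tool(increments=[0, -1, 0, 0, 65, 0, 0, 0, 0, 65])

```text
time: 11.52
eef_pos: [0.6191, -0.0146, 0.0583]
tcp_rot: [0.766, -0.642, -0.002, 0.002]
ft_force: [-21.4, -3.0, 14.3]
finger_gap: 0.0604
```

The arm stalls at the expected position, with force rising at 1 mm per step, so the model is against the rail. I'll back straight off and check.

servo_tool(increments=[0, 1, 0, 0, 65, 0, 1, 0, 0, 65, 0, 2, 0, 0, 65, 0, 6, 0, 0, 65, 0, 20, 0, 0, 65, 0, 40, -10, 0, 65, 0, 45, -40, 0, 65, 0, 45, -40, 0, 65, 0, 20, -40, 0, 65, 0, 0, 0, 0, 65])

```text
time: 12.78
eef_pos: [0.4462, -0.0463, 0.1921]
tcp_rot: [0.766, -0.643, 0.004, -0.002]
ft_force: [0.7, -0.2, -1.0]
finger_gap: 0.0601
```

```bash
python3 st.py;python3 look.py 8; python3 - <<'E'
from cell import ctrl
import cv2,pickle
d=ctrl.get_image("side");pickle.dump(d,open("side8.pkl","wb"))
d=ctrl.get_image("wrist");pickle.dump(d,open("wrist8.pkl","wb"));cv2.imwrite("pics/w8.png",cv2.convertScaleAbs(d["color"],alpha=1.5,beta=10))
E
```

```text
t 12.78 p [ 0.4462 -0.0463  0.1921] yaw 10.03 tiltz [ 0.009 -0.002 -1.   ] F [ 0.65 -0.18 -0.97] gap 0.0601
relative heel fwd/left mm -110.9 0.2 rail dist mm 293.8 raily -123.6
```

View pics/s8.png

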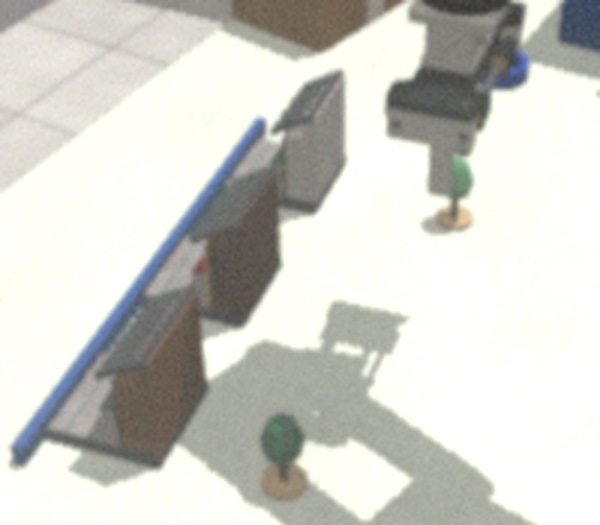

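View pics/w8.png

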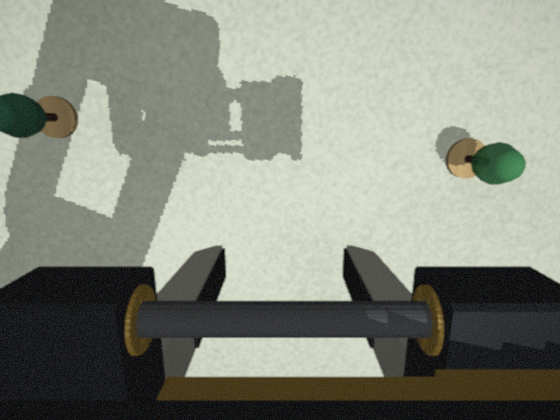

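In the side view the model stands in the row with its base edge at the rail. I'll move the arm aside so the top camera can check that it is flush.

servo_tool(increments=[20, 10, -30, 0, 65, 45, 30, 0, 0, 65, 50, 30, 0, 0, 65, 50, 25, 0, 0, 65, 50, 20, 0, 0, 65, 50, 10, 0, 0, 65, 50, 0, 0, 0, 65, 40, 0, 0, 0, 65, 0, 0, 0, 0, 65, 0, 0, 0, 0, 65])

```text
time: 14.18
eef_pos: [0.3833, -0.416, 0.2157]
tcp_rot: [0.766, -0.642, -0.002, -0.001]
ft_force: [0.4, -0.3, -0.0]
finger_gap: 0.0607
```

```bash
python3 st.py; python3 - <<'E'
from cell import ctrl
import cv2,pickle
f=lambda im,k:cv2.convertScaleAbs(cv2.resize(im,None,fx=k,fy=k,interpolation=cv2.INTER_CUBIC),alpha=1.6,beta=15)
d=ctrl.get_image("top");pickle.dump(d,open("top9.pkl","wb"));cv2.imwrite("pics/t9.png",f(d["color"][125:250,190:380],4))
d=ctrl.get_image("side");pickle.dump(d,open("side9.pkl","wb"));cv2.imwrite("pics/s9.png",f(d["color"][160:270,160:280],6))
E
```

```text
t 14.18 p [ 0.3833 -0.416   0.2157] yaw 10.08 tiltz [-0.002  0.003 -1.   ] F [ 0.44 -0.34 -0.02] gap 0.0607
relative heel fwd/left mm -245.0 -350.0 rail dist mm 420.4 raily -476.7
```

View pics/t9.png

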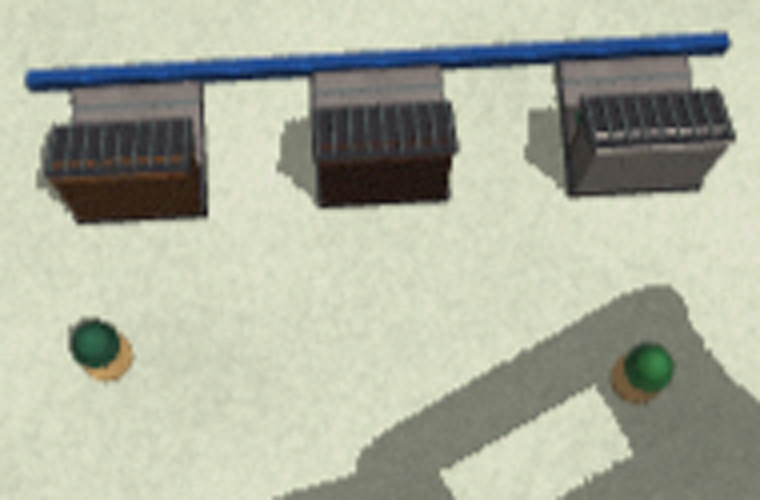

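View pics/s9.png

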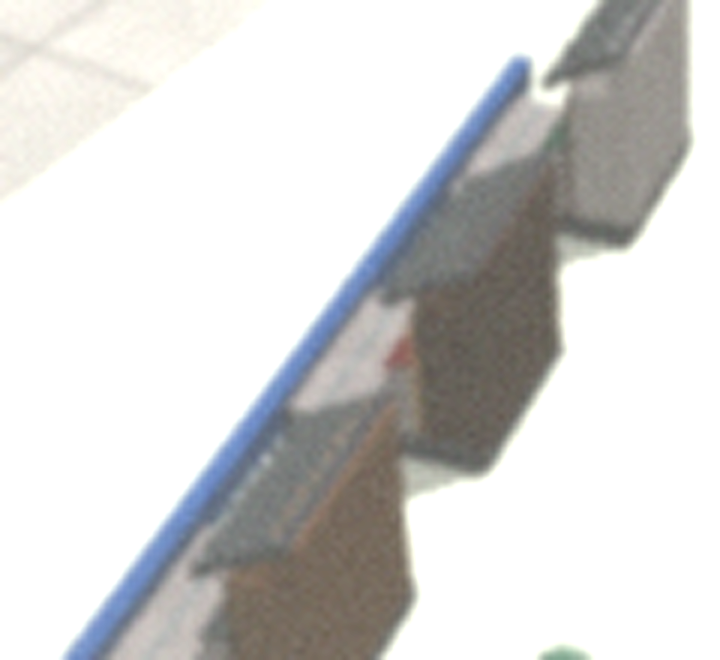

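The top view shows the base front meeting the rail along its whole width, from (312,72) to (440,67). The rear edge, (320,207) to (449,200), is in line with both neighbours' rear edges, and the trees and neighbours are where they were. I'm handing in.

```bash
python3 - <<'E'
from h import *
T=pickle.load(open("top9.pkl","rb"));A=pickle.load(open("top0.pkl","rb"))
zt=lambda u,v:(190+(u+.5)/4-.5,125+(v+.5)/4-.5)
n=np.array([np.cos(np.radians(10.07)),np.sin(np.radians(10.07))])
for nm,p in(("A",(206,216)),("modelL",(320,207)),("modelR",(449,200)),("B",(570,195))):print(nm,(ray(T,zt(*p),0)[:2]@n).round(4))
from cell import ctrl
ctrl.close_job();print(ctrl.get_state()["time"])
E
```

```text
A 0.6141
modelL 0.6163
modelR 0.6161
B 0.6148
the job is handed in; nothing more can be done
the job is handed in; nothing more can be done
```

The model is standing upright on its base, flush against the blue rail near the middle of the gap. I handed the job in at about 14 s. No verdict was reported.

- **Tipping:** I pushed on the paved face of the base board with the part-open fingers, and the model turned about its heel and dropped onto its base. It was never gripped or lifted.
- **Pushing:** I went over the roof, lowered the fingers behind the model and pushed the rear wall about 67 mm at roughly 57 mm height. I stopped when the wrist force rose to about 26 N with no further movement, then backed straight off.

**Last checks:**
- **Squareness:** both rear corners lie at 0.616 m along the rail normal, so the model is square to the rail within 0.2 mm. The neighbours' rear corners lie at 0.614 and 0.615 m. That 1–2 mm difference is within camera accuracy.
- **Contact:** the top view shows the front of the base meeting the rail along its full width. In the side view the roof and the near neighbour hide parts of the edge, but no gap shows.
- **Bystanders:** the trees and neighbours appear unmoved in the top view. I did not re-measure the jar, bottle and tape roll, but the arm passed well above them.
- **Gap width:** I measured about 285 mm against the stated 270 mm or so. I did not resolve this, but it leaves ample clearance on both sides.

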